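Find the drive enclosure that still has its drive and hold it up

ROBOT

A 6-joint arm with a two-finger parallel gripper is mounted at the origin on the work surface. World frame = base frame: x ahead of the robot, y to its left, z up, the work surface at z = 0. Lengths are in m, angles in rad, forces in N, time in s.
With the tool pointing down it reaches from about 0.3 to 0.875 m from the base axis. Payload 6.4 kg.
Tool frame: the origin (TCP) lies at the very end of the fingers, on their centre line; the grasp point (between the pads) lies r.grip_depth behind it (r.grip_depth is the distance from the TCP to the grasp point, in m); z points along the fingers, y is the direction in which the jaws open and shut (so a half turn about z gives the same grasp; the last joint's range is limited). The gripper opens to 85 mm and grips with 20 to 120 N. Pads are 22 mm wide; open, the fingers measure 114 mm over their backs; the gripper's body (76 mm by 85 mm) begins 54 mm behind the grasp point. The pads swing forward as they close: fully open they stand 13 mm farther back than shut.
Start: joints at [-1.334, 0.181, 1.607, -0, 1.354, -0.206], TCP at [0.246, -0.52, 0.231] pointing down, gripper open.
Joint ranges: [-2.99, 2.99], [-0.89, 2.07], [0.3, 2.58], [-1.14, 4.28], [0, 2.63], [-3.12, 3.12]. Speed limits (rad/s): [2.57, 2.57, 3.01, 3.14, 3.14, 3.14].

INTERFACE

Orientations are given as a unit quaternion [x, y, z, w].
In Python, from station import r gives the robot as it stands.
- The arm moves only by the tool servo_tool, never from a script. Its argument "commands" is a list of rows, each an object of numbers: "dx", "dy", "dz": the shift along the world's x, y, z in m; "ax", "ay", "az": the turn, a rotation vector about the world's x, y, z in rad. In form: [{"dx": .., "dy": .., "dz": .., "ax": .., "ay": .., "az": ..}, ...]. A call has 1 to 20 rows; each row is the pose to reach, as a shift and turn from the pose measured when the call began; what a row does not reach only later rows make up. A row lasts 1/8 s, in which the tool goes at most 62.5 mm and 10.7 degrees, less where a joint would pass 70% of its speed; a pose out of reach is approached as far as the arm can. A call with a gripper value outside its range is refused whole. "jaw" is the finger opening in m, from 0 to 0.0854, set as the call begins (left out, the last holds). The fingers move at their own pace and stop on an object; the grip force is fixed at half the most. Time passes only in rows, so rows that repeat a pose let the fingers close. It gives the time, the measured TCP pose, the force and the opening at its end, in the units of the state.
- r.state(): the state, without advancing time (a new reading comes with each control period).
- r.snapshot(name): name is "scene" or "top" or "wrist"; returns the picture (480x640x3 uint8, blue, green, red); there is no depth.
- r.get_calibration(name): a dict with "vfov" (degrees; the focal length in pixels is half the picture's height over the tangent of half this angle, whatever the lens; pixels are square), "cx", "cy" (the principal point, pixels), "R" (3x3) and "t" (3): a world point X has camera coordinates R X + t. Camera axes: x right, y down, z forward; pixel columns grow to the right and rows downward; lengths in m; the calibration is good to about 2 mm. A picture is of the moment at which its call begins: read the wrist's pose just before it. get_calibration takes no time and is no camera call; for the wrist camera it gives the pose at the moment of the call.
- r.close_job(): hands the job in, once; it reports no verdict.
The state is a dict: "time_s": time; "joint_pos": joint angles; "qd": joint speeds; "tau": joint torques, N m; "tcp_pos": TCP position; "tcp_rot": TCP orientation; "wrist_force": force on the tool from outside, world axes, zero at the start; "ft_torque": the same for the moment, N m; "opening": opening from 0.0 (shut) to 1.0 (fully open).
Only numpy, scipy, OpenCV 4.12 (cv2) and the standard library are available. Lean on these libraries where they do the work, as an engineer would, in place of code of your own. Each camera call takes 0.05 s, during which the arm holds its last target.

TASK

Three identical drive enclosures stand on the work mat; two are empty shells and one still has its heavy drive inside. Find out by feel which is the heavy one, leave the empty ones standing upright on the mat where they were, and finish while holding the heavy one in the gripper, upright and level, still, at least 10 cm clear above the mat for a couple of seconds: do not put it down or let go at the end. Knock no enclosure over and leave the other things on the bench alone.

Things in the scene. Friction and masses are not known exactly. Their poses are not given: they have to be found in the camera images.
- drive_1_mid (a point): Aluminium drive enclosure, black end caps, standing on its long narrow edge: 164 long (x) x 40 wide (y) x 115 tall (z), rigid; best gripped across its width about 20 mm below the top. Point: its centre, 57.5 above its underside. All three look the same and balance at mid-length; two are empty (0.22 kg each), one has a drive in its middle (0.7 to 0.9 kg), a different one each time.
- drive_2_mid (a point): Aluminium drive enclosure, black end caps, standing on its long narrow edge: 164 long (x) x 40 wide (y) x 115 tall (z), rigid; best gripped across its width about 20 mm below the top. Point: its centre, 57.5 above its underside. All three look the same and balance at mid-length; two are empty (0.22 kg each), one has a drive in its middle (0.7 to 0.9 kg), a different one each time.
- drive_3_mid (a point): Aluminium drive enclosure, black end caps, standing on its long narrow edge: 164 long (x) x 40 wide (y) x 115 tall (z), rigid; best gripped across its width about 20 mm below the top. Point: its centre, 57.5 above its underside. All three look the same and balance at mid-length; two are empty (0.22 kg each), one has a drive in its middle (0.7 to 0.9 kg), a different one each time.
- mat: Black rubber work mat fixed on the bench, 300 x 700 x 3 thick, origin at the centre of its underside, x and y along its sides (y is the long one). The three enclosures stand on it in a row along y about 240 apart.
- screwdriver: Bystander: screwdriver with black handle, 150 long, lying on the mat between two enclosures, about 25 tall; leave alone.
- adapter: Bystander: black power adapter block 85 x 42 x 30 tall on the mat between two enclosures; origin at the centre of its underside; leave alone.
- mug: Bystander: white mug, 80 across and 90 tall, on the bench to the left of the mat; origin at the centre of its underside; leave alone.
- joystick: Bystander: black joystick, base 100 x 95 x 38 with a stick to 128 tall, on the bench to the right of the mat; origin at the centre of its underside; leave alone.
- cassette: Bystander: tape cassette 64 x 100 x 12 tall lying on the bench beyond the mat; leave alone.
- cartridges: Bystander: pile of three cartridges, 103 x 136 x 57 tall, on the bench beyond the mat; leave alone.
Not all that is in view belongs to the job. What is shaped like the part that bears drive_2_mid but purple is not meant. Leave any red look-alike of the part that bears drive_1_mid alone.

How it is judged:
On the way:
1. the heavy enclosure is held clear of the mat, level and still, for 1 s, the empty ones standing in their places (((height (world z) of drive_1_mid above 0.145 m and angle between drive_1_mid's own z axis and vertical below 0.12 rad and horizontal distance between drive_1_mid and mat below 0.36 m and contact force between drive_1 and the fingers above 2 N and contact force between drive_1 and mat below 0.1 N and linear speed of drive_1 below 0.03 m/s and angular speed of drive_1 below 0.2 rad/s and contact force between drive_2 and mat between 1 and 4.5 N and angle between each of drive_2_mid, drive_3_mid's own z axis and vertical below 0.08 rad and distance of each of drive_2_mid, drive_3_mid from where it was at the start of the episode below 0.04 m and contact force between each of drive_2, drive_3 and drive_1 below 0.1 N and contact force between each of drive_2, drive_3 and the fingers below 0.1 N and linear speed of each of drive_2, drive_3 below 0.02 m/s and contact force between drive_3 and mat between 1 and 4.5 N) or (height (world z) of drive_2_mid above 0.145 m and angle between drive_2_mid's own z axis and vertical below 0.12 rad and horizontal distance between drive_2_mid and mat below 0.36 m and contact force between drive_2 and the fingers above 2 N and contact force between drive_2 and mat below 0.1 N and linear speed of drive_2 below 0.03 m/s and angular speed of drive_2 below 0.2 rad/s and contact force between drive_1 and mat between 1 and 4.5 N and angle between each of drive_1_mid, drive_3_mid's own z axis and vertical below 0.08 rad and distance of each of drive_1_mid, drive_3_mid from where it was at the start of the episode below 0.04 m and contact force between each of drive_1, drive_3 and drive_2 below 0.1 N and contact force between each of drive_1, drive_3 and the fingers below 0.1 N and linear speed of each of drive_1, drive_3 below 0.02 m/s and contact force between drive_3 and mat between 1 and 4.5 N) or (height (world z) of drive_3_mid above 0.145 m and angle between drive_3_mid's own z axis and vertical below 0.12 rad and horizontal distance between drive_3_mid and mat below 0.36 m and contact force between drive_3 and the fingers above 2 N and contact force between drive_3 and mat below 0.1 N and linear speed of drive_3 below 0.03 m/s and angular speed of drive_3 below 0.2 rad/s and contact force between drive_1 and mat between 1 and 4.5 N and angle between each of drive_1_mid, drive_2_mid's own z axis and vertical below 0.08 rad and distance of each of drive_1_mid, drive_2_mid from where it was at the start of the episode below 0.04 m and contact force between each of drive_1, drive_2 and drive_3 below 0.1 N and contact force between each of drive_1, drive_2 and the fingers below 0.1 N and linear speed of each of drive_1, drive_2 below 0.02 m/s and contact force between drive_2 and mat between 1 and 4.5 N))), for 1 s.
At the end, for the whole second after the job is handed in: The heavy enclosure is held in the fingers alone, underside 85 mm or more above the mat and over it (centre within 0.36 m of its centre), tilt under 0.12 rad, still; both empties rest untouched on the mat, upright (0.08 rad), within 40 mm of their starts (((height (world z) of drive_1_mid above 0.145 m and angle between drive_1_mid's own z axis and vertical below 0.12 rad and horizontal distance between drive_1_mid and mat below 0.36 m and contact force between drive_1 and the fingers above 2 N and contact force between drive_1 and mat below 0.1 N and linear speed of drive_1 below 0.03 m/s and angular speed of drive_1 below 0.2 rad/s and contact force between drive_2 and mat between 1 and 4.5 N and angle between each of drive_2_mid, drive_3_mid's own z axis and vertical below 0.08 rad and distance of each of drive_2_mid, drive_3_mid from where it was at the start of the episode below 0.04 m and contact force between each of drive_2, drive_3 and drive_1 below 0.1 N and contact force between each of drive_2, drive_3 and the fingers below 0.1 N and linear speed of each of drive_2, drive_3 below 0.02 m/s and contact force between drive_3 and mat between 1 and 4.5 N) or (height (world z) of drive_2_mid above 0.145 m and angle between drive_2_mid's own z axis and vertical below 0.12 rad and horizontal distance between drive_2_mid and mat below 0.36 m and contact force between drive_2 and the fingers above 2 N and contact force between drive_2 and mat below 0.1 N and linear speed of drive_2 below 0.03 m/s and angular speed of drive_2 below 0.2 rad/s and contact force between drive_1 and mat between 1 and 4.5 N and angle between each of drive_1_mid, drive_3_mid's own z axis and vertical below 0.08 rad and distance of each of drive_1_mid, drive_3_mid from where it was at the start of the episode below 0.04 m and contact force between each of drive_1, drive_3 and drive_2 below 0.1 N and contact force between each of drive_1, drive_3 and the fingers below 0.1 N and linear speed of each of drive_1, drive_3 below 0.02 m/s and contact force between drive_3 and mat between 1 and 4.5 N) or (height (world z) of drive_3_mid above 0.145 m and angle between drive_3_mid's own z axis and vertical below 0.12 rad and horizontal distance between drive_3_mid and mat below 0.36 m and contact force between drive_3 and the fingers above 2 N and contact force between drive_3 and mat below 0.1 N and linear speed of drive_3 below 0.03 m/s and angular speed of drive_3 below 0.2 rad/s and contact force between drive_1 and mat between 1 and 4.5 N and angle between each of drive_1_mid, drive_2_mid's own z axis and vertical below 0.08 rad and distance of each of drive_1_mid, drive_2_mid from where it was at the start of the episode below 0.04 m and contact force between each of drive_1, drive_2 and drive_3 below 0.1 N and contact force between each of drive_1, drive_2 and the fingers below 0.1 N and linear speed of each of drive_1, drive_2 below 0.02 m/s and contact force between drive_2 and mat between 1 and 4.5 N))); the arm keeps its last pose, push and grip.
It fails at once if an enclosure is tipped over (angle between any of drive_1_mid, drive_2_mid, drive_3_mid's own z axis and vertical above 0.5 rad).
It fails at once if a bystander is disturbed (moved more than 30 mm) (distance of any of screwdriver, adapter, mug, joystick, cassette, cartridges from where it was at the start of the episode above 0.03 m).
It also fails if it takes over 67 s, if anything falls off the work surface, if the arm or the gripper's body presses on something with over 40 N, if the wrist force passes 120 N, or if a joint passes its speed limit or range.

## Working session

There is one attempt and no reset: what is moved stays moved. The work goes in short steps, Python scripts to look and compute and a tool call to move; the robot and the scene stay as the last step left them, time stands still between calls to the robot, and variables do not carry over. Pictures are saved under pics/ and viewed, and the job is handed in when it is done.

Besides the shell and the picture viewer there is one more tool, called by a JSON object that holds its "api" and its "payload". servo_tool: Moves the arm, as the interface text tells. Its arguments: {"type":"object","properties":{"commands":{"type":"array","items":{"type":"object","properties":{"dx":{"type":"number"},"dy":{"type":"number"},"dz":{"type":"number"},"ax":{"type":"number"},"ay":{"type":"number"},"az":{"type":"number"}}}},"jaw":{"type":"number"}},"required":["commands"]}

```bash
mkdir -p pics; python3 - <<'E'
from station import r
import cv2
s=r.state();print(s,r.grip_depth)
for n in("scene","top"):
    cv2.imwrite(f"pics/{n}0.png",r.snapshot(n));print(n,r.get_calibration(n))
E
```

```text
{'time_s': 0.0, 'joint_pos': array([-1.33427842e+00,  1.81534471e-01,  1.60800875e+00,  1.15338003e-05,
        1.35381926e+00, -2.06295500e-01]), 'qd': array([ 0.00114741,  0.00133355,  0.00088398, -0.00038414, -0.00118702,
        0.00089971]), 'tau': array([-5.67670559e-04, -4.44880092e+01, -3.51336086e+01, -3.57825384e-04,
        9.14423639e-03,  1.21728667e-05]), 'tcp_pos': array([ 0.2462658 , -0.51897699,  0.2303875 ]), 'tcp_rot': array([ 9.75589391e-01,  2.19600903e-01, -7.74162782e-06, -8.84895372e-04]), 'wrist_force': array([-0.58249382, -0.30408703,  0.13018564]), 'ft_torque': array([ 0.0080539 , -0.00812842, -0.00073754]), 'opening': 0.9970467948952962} 0.0187
scene {'vfov': 52.06618200852165, 'cx': 320.1608145204764, 'cy': 232.6611749440504, 'R': array([[-0.64808026,  0.76146294, -0.01289098],
       [ 0.6394565 ,  0.53489144, -0.55225586],
       [-0.41362709, -0.36614934, -0.83357501]]), 't': array([ 0.33829717, -0.26463292,  1.47411602])}
top {'vfov': 49.7978956233959, 'cx': 324.4753527387271, 'cy': 237.29054327691844, 'R': array([[-0.01746926, -0.99974612,  0.01423122],
       [-0.99835554,  0.01666418, -0.05484996],
       [ 0.05459888, -0.01516601, -0.99839319]]), 't': array([-0.00501509,  0.4852917 ,  1.45964294])}
```

View pics/scene0.png

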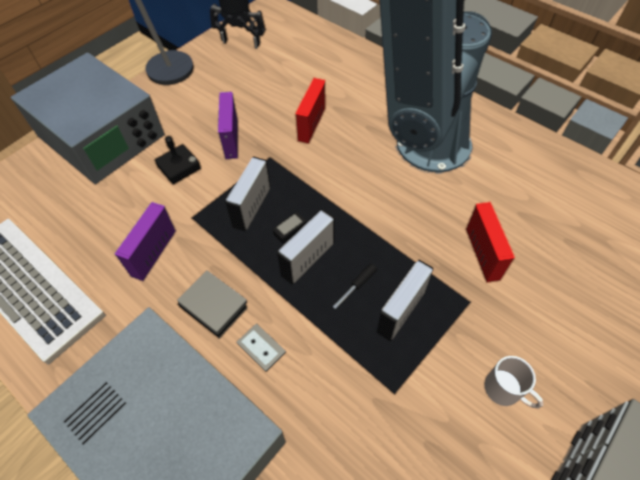

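View pics/top0.png

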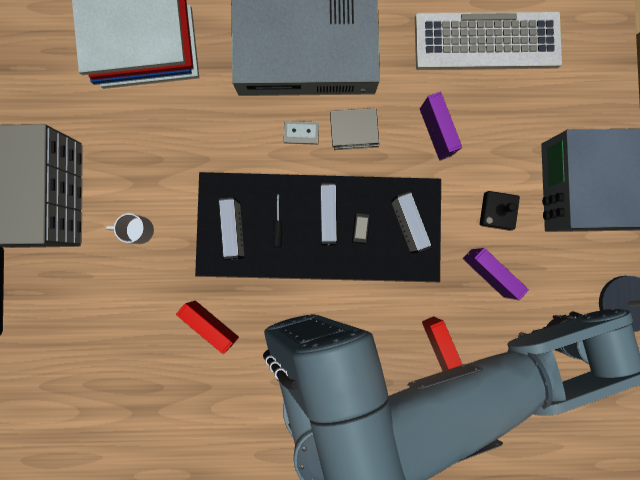

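The scene and top views show three silver enclosures on the mat, at top-view pixels of about (230,228), (328,213) and (411,222). The screwdriver is at (278,220) and the adapter at (361,228). The red and purple look-alikes stand off the mat.

```bash
cat > h.py <<'E'
import numpy as np,cv2
def ray(c,u,v,z):
    f=240/np.tan(np.radians(c['vfov'])/2);R=c['R'];o=-R.T@c['t']
    d=R.T@np.array([(u-c['cx'])/f,(v-c['cy'])/f,1]);return o+d*(z-o[2])/d[2]
def proj(c,X):
    f=240/np.tan(np.radians(c['vfov'])/2);p=c['R']@np.array(X)+c['t'];return f*p[0]/p[2]+c['cx'],f*p[1]/p[2]+c['cy']
def tops(im,c):
    hsv=cv2.cvtColor(im,cv2.COLOR_BGR2HSV)
    m=((hsv[...,2]>155)&(hsv[...,1]<70)).astype(np.uint8)
    m[:175]=0;m[280:]=0;m[:,:198]=0;m[:,440:]=0
    out=[]
    for k in cv2.findContours(m,0,1)[0]:
        if cv2.contourArea(k)<300: continue
        P=np.array([ray(c,*q[0],0.118)[:2] for q in k],np.float32)
        (x,y),(w,h),a=cv2.minAreaRect(P)
        b=cv2.boxPoints(((x,y),(w,h),a));e=b[1]-b[0] if np.linalg.norm(b[1]-b[0])>np.linalg.norm(b[2]-b[1]) else b[2]-b[1]
        e=e*np.sign(e[0])
        out.append((x,y,np.degrees(np.arctan2(e[1],e[0])),w,h))
    return sorted(out,key=lambda o:o[1]),m
E
python3 - <<'E'
from station import r
from h import *
im=cv2.imread("pics/top0.png");c=r.get_calibration("top")
o,m=tops(im,c)
for q in o:print(np.round(q,4))
for n,p in dict(screw1=(278,195),screw2=(277,245),ad=(361,228)).items():print(n,ray(c,*p,.02))
for p in [(200,173),(441,180),(196,275),(440,281)]:print(ray(c,*p,.003))
for q in o:
    a=np.radians(q[2]);d=np.array([np.cos(a),np.sin(a)]);n=np.array([-d[1],d[0]])
    B=[proj(c,[*(np.array(q[:2])+s*.082*d+t*.02*n),.118]) for s,t in((1,1),(1,-1),(-1,-1),(-1,1))]
    cv2.polylines(im,[np.int32(np.round(np.array(B)*8))],True,(0,0,255),1,cv2.LINE_AA,3)
cv2.imwrite("pics/ov.png",cv2.resize(im[160:290,190:450],None,fx=3,fy=3))
E
```

```text
[ 0.5182 -0.2501 19.4059  0.148   0.0378]
[ 0.5453 -0.0223 -0.9799  0.0373  0.1466]
[0.5094 0.242  4.0869 0.1478 0.0379]
screw1 [0.60746105 0.11691251 0.02      ]
screw2 [0.46516777 0.12152474 0.02      ]
ad [ 0.50947523 -0.11744843  0.02      ]
[0.67700229 0.34160714 0.003     ]
[ 0.64619525 -0.35378073  0.003     ]
[0.3842895 0.3542198 0.003    ]
[ 0.35479491 -0.34219748  0.003     ]
```

View pics/ov.png

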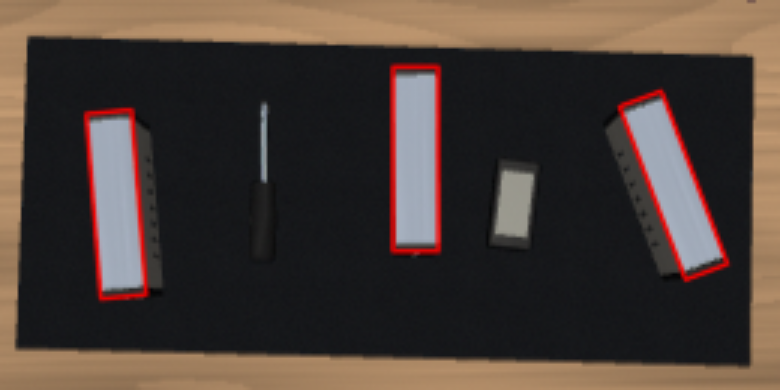

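The overlay fits all three tops well. I'll start with the right-hand one: (0.518, -0.250), yaw 19.4°.

{"api": "servo_tool", "payload": {"commands": [{"dx": 0.03,"dy": 0.03,"az": -0.01},{"dx": 0.06,"dy": 0.06,"az": -0.02},{"dx": 0.09,"dy": 0.09,"az": -0.035},{"dx": 0.12,"dy": 0.12,"az": -0.05},{"dx": 0.15,"dy": 0.15,"az": -0.06},{"dx": 0.18,"dy": 0.18,"az": -0.07},{"dx": 0.21,"dy": 0.21,"az": -0.08},{"dx": 0.24,"dy": 0.24,"az": -0.095},{"dx": 0.26,"dy": 0.26,"az": -0.1},{"dx": 0.272,"dy": 0.269,"az": -0.105},{"dx": 0.272,"dy": 0.269,"az": -0.105},{"dx": 0.272,"dy": 0.269,"az": -0.105},{"dx": 0.272,"dy": 0.269,"az": -0.105}], "jaw": 0.085}}

```text
$.commands[0]: bad value
```

{"api": "servo_tool", "payload": {"commands": [{"dx": 0.03,"dy": 0.03,"dz": 0,"ax": 0,"ay": 0,"az": -0.01},{"dx": 0.06,"dy": 0.06,"dz": 0,"ax": 0,"ay": 0,"az": -0.02},{"dx": 0.09,"dy": 0.09,"dz": 0,"ax": 0,"ay": 0,"az": -0.035},{"dx": 0.12,"dy": 0.12,"dz": 0,"ax": 0,"ay": 0,"az": -0.05},{"dx": 0.15,"dy": 0.15,"dz": 0,"ax": 0,"ay": 0,"az": -0.06},{"dx": 0.18,"dy": 0.18,"dz": 0,"ax": 0,"ay": 0,"az": -0.07},{"dx": 0.21,"dy": 0.21,"dz": 0,"ax": 0,"ay": 0,"az": -0.08},{"dx": 0.24,"dy": 0.24,"dz": 0,"ax": 0,"ay": 0,"az": -0.095},{"dx": 0.26,"dy": 0.26,"dz": 0,"ax": 0,"ay": 0,"az": -0.1},{"dx": 0.272,"dy": 0.269,"dz": 0,"ax": 0,"ay": 0,"az": -0.105},{"dx": 0.272,"dy": 0.269,"dz": 0,"ax": 0,"ay": 0,"az": -0.105},{"dx": 0.272,"dy": 0.269,"dz": 0,"ax": 0,"ay": 0,"az": -0.105},{"dx": 0.272,"dy": 0.269,"dz": 0,"ax": 0,"ay": 0,"az": -0.105}], "jaw": 0.085}}

```text
time_s: 1.72
tcp_pos: [0.5176, -0.2509, 0.2304]
tcp_rot: [0.986, 0.167, -0.0, -0.001]
wrist_force: [0.2, 0.6, 0.1]
opening: 0.994
```

{"api": "servo_tool", "payload": {"commands": [{"dx": 0,"dy": 0.001,"dz": -0.02,"ax": 0,"ay": 0,"az": 0},{"dx": 0,"dy": 0.001,"dz": -0.045,"ax": 0,"ay": 0,"az": 0},{"dx": 0,"dy": 0.001,"dz": -0.07,"ax": 0,"ay": 0,"az": 0},{"dx": 0,"dy": 0.001,"dz": -0.095,"ax": 0,"ay": 0,"az": 0},{"dx": 0,"dy": 0.001,"dz": -0.12,"ax": 0,"ay": 0,"az": 0},{"dx": 0,"dy": 0.001,"dz": -0.14,"ax": 0,"ay": 0,"az": 0},{"dx": 0,"dy": 0.001,"dz": -0.151,"ax": 0,"ay": 0,"az": 0},{"dx": 0,"dy": 0.001,"dz": -0.151,"ax": 0,"ay": 0,"az": 0},{"dx": 0,"dy": 0.001,"dz": -0.151,"ax": 0,"ay": 0,"az": 0},{"dx": 0,"dy": 0.001,"dz": -0.151,"ax": 0,"ay": 0,"az": 0}]}}

```text
time_s: 2.98
tcp_pos: [0.5182, -0.2504, 0.0805]
tcp_rot: [0.986, 0.167, 0.001, -0.0]
wrist_force: [0.3, 0.3, -0.5]
opening: 0.998
```

{"api": "servo_tool", "payload": {"commands": [{"dx": 0,"dy": 0,"dz": 0,"ax": 0,"ay": 0,"az": 0},{"dx": 0,"dy": 0,"dz": 0,"ax": 0,"ay": 0,"az": 0},{"dx": 0,"dy": 0,"dz": 0,"ax": 0,"ay": 0,"az": 0},{"dx": 0,"dy": 0,"dz": 0,"ax": 0,"ay": 0,"az": 0},{"dx": 0,"dy": 0,"dz": 0,"ax": 0,"ay": 0,"az": 0},{"dx": 0,"dy": 0,"dz": 0,"ax": 0,"ay": 0,"az": 0},{"dx": 0,"dy": 0,"dz": 0,"ax": 0,"ay": 0,"az": 0},{"dx": 0,"dy": 0,"dz": 0,"ax": 0,"ay": 0,"az": 0}], "jaw": 0.03}}

```text
time_s: 3.98
tcp_pos: [0.5186, -0.2508, 0.0809]
tcp_rot: [0.986, 0.167, 0.001, 0.0]
wrist_force: [1.0, -1.9, 5.3]
opening: 0.463
```

{"api": "servo_tool", "payload": {"commands": [{"dx": 0,"dy": 0,"dz": 0.004,"ax": 0,"ay": 0,"az": 0},{"dx": 0,"dy": 0,"dz": 0.01,"ax": 0,"ay": 0,"az": 0},{"dx": 0,"dy": 0,"dz": 0.016,"ax": 0,"ay": 0,"az": 0},{"dx": 0,"dy": 0,"dz": 0.02,"ax": 0,"ay": 0,"az": 0},{"dx": 0,"dy": 0,"dz": 0.02,"ax": 0,"ay": 0,"az": 0},{"dx": 0,"dy": 0,"dz": 0.02,"ax": 0,"ay": 0,"az": 0},{"dx": 0,"dy": 0,"dz": 0.02,"ax": 0,"ay": 0,"az": 0},{"dx": 0,"dy": 0,"dz": 0.02,"ax": 0,"ay": 0,"az": 0}]}}

```text
time_s: 4.97
tcp_pos: [0.5185, -0.2507, 0.1007]
tcp_rot: [0.986, 0.167, 0.001, 0.0]
wrist_force: [0.3, 0.5, -1.5]
opening: 0.459
```

```bash
python3 - <<'E'
from station import r
import cv2
s=r.state();print(s['wrist_force'],s['ft_torque'],s['tcp_pos'],s['opening'])
cv2.imwrite("pics/a.png",r.snapshot("scene"))
for i in range(3):
  r.snapshot("wrist");print(r.state()['wrist_force'])
E
```

```text
[ 0.29741878  0.47673591 -1.49028257] [0.00018628 0.0080068  0.00013697] [ 0.51849336 -0.25068073  0.10071532] 0.45945983040312516
[-0.74567429  0.15463012 -2.23078332]
[ 0.43078208  1.08877114 -2.1294064 ]
[ 0.4661018  -0.78587494 -2.63672819]
```

View pics/a.png

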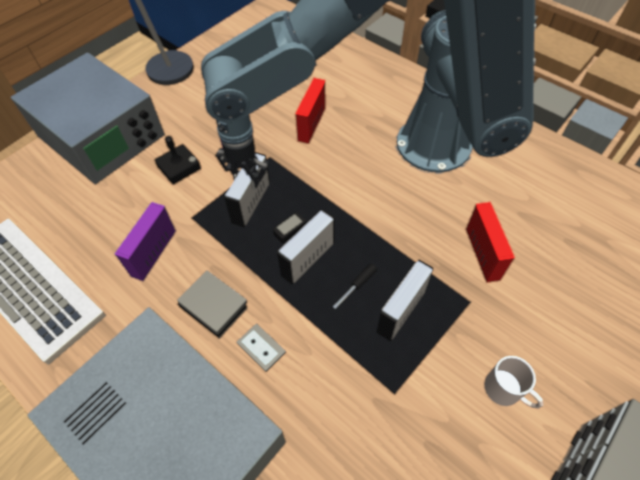

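The right-hand one is in the gripper at (247,190), and it is clear of the mat with a force of about -2.1 N. That is an empty shell, so I'll put it back.

{"api": "servo_tool", "payload": {"commands": [{"dx": 0,"dy": 0,"dz": -0.006,"ax": 0,"ay": 0,"az": 0},{"dx": 0,"dy": 0,"dz": -0.012,"ax": 0,"ay": 0,"az": 0},{"dx": 0,"dy": 0,"dz": -0.017,"ax": 0,"ay": 0,"az": 0},{"dx": 0,"dy": 0,"dz": -0.02,"ax": 0,"ay": 0,"az": 0},{"dx": 0,"dy": 0,"dz": -0.02,"ax": 0,"ay": 0,"az": 0},{"dx": 0,"dy": 0,"dz": -0.02,"ax": 0,"ay": 0,"az": 0},{"dx": 0,"dy": 0,"dz": -0.02,"ax": 0,"ay": 0,"az": 0}]}}

```text
time_s: 6.05
tcp_pos: [0.5185, -0.2507, 0.0809]
tcp_rot: [0.986, 0.167, 0.001, 0.0]
wrist_force: [-1.5, 0.7, -0.6]
opening: 0.462
```

{"api": "servo_tool", "payload": {"commands": [{"dx": 0,"dy": 0,"dz": 0,"ax": 0,"ay": 0,"az": 0},{"dx": 0,"dy": 0,"dz": 0,"ax": 0,"ay": 0,"az": 0},{"dx": 0,"dy": 0,"dz": 0,"ax": 0,"ay": 0,"az": 0},{"dx": 0,"dy": 0,"dz": 0,"ax": 0,"ay": 0,"az": 0},{"dx": 0,"dy": 0,"dz": 0,"ax": 0,"ay": 0,"az": 0},{"dx": 0,"dy": 0,"dz": 0,"ax": 0,"ay": 0,"az": 0},{"dx": 0,"dy": 0,"dz": 0,"ax": 0,"ay": 0,"az": 0},{"dx": 0,"dy": 0,"dz": 0,"ax": 0,"ay": 0,"az": 0}], "jaw": 0.085}}

```text
time_s: 7.05
tcp_pos: [0.5185, -0.2507, 0.0809]
tcp_rot: [0.986, 0.167, 0.001, 0.0]
wrist_force: [0.2, -0.3, 0.1]
opening: 0.997
```

{"api": "servo_tool", "payload": {"commands": [{"dx": 0,"dy": 0,"dz": 0.02,"ax": 0,"ay": 0,"az": 0},{"dx": 0,"dy": 0,"dz": 0.05,"ax": 0,"ay": 0,"az": 0},{"dx": 0,"dy": 0,"dz": 0.09,"ax": 0,"ay": 0,"az": 0},{"dx": 0,"dy": 0,"dz": 0.12,"ax": 0,"ay": 0,"az": 0},{"dx": 0,"dy": 0.01,"dz": 0.13,"ax": 0,"ay": 0,"az": -0.02},{"dx": 0.003,"dy": 0.04,"dz": 0.13,"ax": 0,"ay": 0,"az": -0.06},{"dx": 0.007,"dy": 0.075,"dz": 0.13,"ax": 0,"ay": 0,"az": -0.12},{"dx": 0.011,"dy": 0.11,"dz": 0.13,"ax": 0,"ay": 0,"az": -0.17},{"dx": 0.016,"dy": 0.145,"dz": 0.13,"ax": 0,"ay": 0,"az": -0.22},{"dx": 0.02,"dy": 0.18,"dz": 0.13,"ax": 0,"ay": 0,"az": -0.28},{"dx": 0.024,"dy": 0.21,"dz": 0.13,"ax": 0,"ay": 0,"az": -0.33},{"dx": 0.027,"dy": 0.2285,"dz": 0.13,"ax": 0,"ay": 0,"az": -0.353},{"dx": 0.027,"dy": 0.2285,"dz": 0.13,"ax": 0,"ay": 0,"az": -0.353},{"dx": 0.027,"dy": 0.2285,"dz": 0.13,"ax": 0,"ay": 0,"az": -0.353},{"dx": 0.027,"dy": 0.2285,"dz": 0.13,"ax": 0,"ay": 0,"az": -0.353}]}}

```text
time_s: 8.93
tcp_pos: [0.5453, -0.0229, 0.2106]
tcp_rot: [1.0, -0.009, 0.001, 0.0]
wrist_force: [-0.3, 0.6, -0.2]
opening: 0.998
```

{"api": "servo_tool", "payload": {"commands": [{"dx": 0,"dy": 0,"dz": -0.02,"ax": 0,"ay": 0,"az": 0},{"dx": 0,"dy": 0,"dz": -0.045,"ax": 0,"ay": 0,"az": 0},{"dx": 0,"dy": 0,"dz": -0.07,"ax": 0,"ay": 0,"az": 0},{"dx": 0,"dy": 0,"dz": -0.095,"ax": 0,"ay": 0,"az": 0},{"dx": 0,"dy": 0,"dz": -0.12,"ax": 0,"ay": 0,"az": 0},{"dx": 0,"dy": 0,"dz": -0.13,"ax": 0,"ay": 0,"az": 0},{"dx": 0,"dy": 0,"dz": -0.13,"ax": 0,"ay": 0,"az": 0},{"dx": 0,"dy": 0,"dz": -0.13,"ax": 0,"ay": 0,"az": 0},{"dx": 0,"dy": 0,"dz": -0.13,"ax": 0,"ay": 0,"az": 0}]}}

```text
time_s: 10.05
tcp_pos: [0.5461, -0.0232, 0.0817]
tcp_rot: [1.0, -0.009, 0.002, 0.001]
wrist_force: [-0.8, 0.1, -0.1]
opening: 0.998
```

{"api": "servo_tool", "payload": {"commands": [{"dx": 0,"dy": 0,"dz": 0,"ax": 0,"ay": 0,"az": 0},{"dx": 0,"dy": 0,"dz": 0,"ax": 0,"ay": 0,"az": 0},{"dx": 0,"dy": 0,"dz": 0,"ax": 0,"ay": 0,"az": 0},{"dx": 0,"dy": 0,"dz": 0,"ax": 0,"ay": 0,"az": 0},{"dx": 0,"dy": 0,"dz": 0,"ax": 0,"ay": 0,"az": 0},{"dx": 0,"dy": 0,"dz": 0,"ax": 0,"ay": 0,"az": 0},{"dx": 0,"dy": 0,"dz": 0,"ax": 0,"ay": 0,"az": 0},{"dx": 0,"dy": 0,"dz": 0,"ax": 0,"ay": 0,"az": 0}], "jaw": 0.03}}

```text
time_s: 11.05
tcp_pos: [0.5465, -0.0234, 0.0822]
tcp_rot: [1.0, -0.009, 0.002, 0.001]
wrist_force: [-0.5, -1.0, 4.5]
opening: 0.46
```

{"api": "servo_tool", "payload": {"commands": [{"dx": 0,"dy": 0,"dz": 0.004,"ax": 0,"ay": 0,"az": 0},{"dx": 0,"dy": 0,"dz": 0.01,"ax": 0,"ay": 0,"az": 0},{"dx": 0,"dy": 0,"dz": 0.016,"ax": 0,"ay": 0,"az": 0},{"dx": 0,"dy": 0,"dz": 0.02,"ax": 0,"ay": 0,"az": 0},{"dx": 0,"dy": 0,"dz": 0.02,"ax": 0,"ay": 0,"az": 0},{"dx": 0,"dy": 0,"dz": 0.02,"ax": 0,"ay": 0,"az": 0},{"dx": 0,"dy": 0,"dz": 0.02,"ax": 0,"ay": 0,"az": 0},{"dx": 0,"dy": 0,"dz": 0.02,"ax": 0,"ay": 0,"az": 0}]}}

```text
time_s: 12.05
tcp_pos: [0.5464, -0.0234, 0.1019]
tcp_rot: [1.0, -0.009, 0.002, 0.001]
wrist_force: [-0.5, -0.1, -1.3]
opening: 0.459
```

```bash
python3 - <<'E'
from station import r
for i in range(4):
  print(r.state()['wrist_force']);r.snapshot("wrist")
E
```

```text
[-0.5074894  -0.0729134  -1.32582745]
[ 0.24837113  0.16135152 -2.23855372]
[-0.38926468 -0.07869082 -1.70477969]
[-0.26809855  0.30180122 -2.427569  ]
```

The middle one also reads about -2 N, so it is empty too. I'll put it back and go to the left one.

{"api": "servo_tool", "payload": {"commands": [{"dx": 0,"dy": 0,"dz": -0.006,"ax": 0,"ay": 0,"az": 0},{"dx": 0,"dy": 0,"dz": -0.012,"ax": 0,"ay": 0,"az": 0},{"dx": 0,"dy": 0,"dz": -0.017,"ax": 0,"ay": 0,"az": 0},{"dx": 0,"dy": 0,"dz": -0.02,"ax": 0,"ay": 0,"az": 0},{"dx": 0,"dy": 0,"dz": -0.02,"ax": 0,"ay": 0,"az": 0},{"dx": 0,"dy": 0,"dz": -0.02,"ax": 0,"ay": 0,"az": 0},{"dx": 0,"dy": 0,"dz": -0.02,"ax": 0,"ay": 0,"az": 0}]}}

```text
time_s: 13.12
tcp_pos: [0.5466, -0.0235, 0.0822]
tcp_rot: [1.0, -0.009, 0.002, 0.001]
wrist_force: [-1.9, 0.7, 0.3]
opening: 0.46
```

{"api": "servo_tool", "payload": {"commands": [{"dx": 0,"dy": 0,"dz": 0,"ax": 0,"ay": 0,"az": 0},{"dx": 0,"dy": 0,"dz": 0,"ax": 0,"ay": 0,"az": 0},{"dx": 0,"dy": 0,"dz": 0,"ax": 0,"ay": 0,"az": 0},{"dx": 0,"dy": 0,"dz": 0,"ax": 0,"ay": 0,"az": 0},{"dx": 0,"dy": 0,"dz": 0,"ax": 0,"ay": 0,"az": 0},{"dx": 0,"dy": 0,"dz": 0,"ax": 0,"ay": 0,"az": 0},{"dx": 0,"dy": 0,"dz": 0,"ax": 0,"ay": 0,"az": 0},{"dx": 0,"dy": 0,"dz": 0,"ax": 0,"ay": 0,"az": 0}], "jaw": 0.085}}

```text
time_s: 14.12
tcp_pos: [0.5465, -0.0235, 0.0822]
tcp_rot: [1.0, -0.009, 0.002, 0.001]
wrist_force: [-0.7, 0.3, 0.1]
opening: 0.996
```

{"api": "servo_tool", "payload": {"commands": [{"dx": 0,"dy": 0,"dz": 0.02,"ax": 0,"ay": 0,"az": 0},{"dx": 0,"dy": 0,"dz": 0.05,"ax": 0,"ay": 0,"az": 0},{"dx": 0,"dy": 0,"dz": 0.09,"ax": 0,"ay": 0,"az": 0},{"dx": 0,"dy": 0,"dz": 0.12,"ax": 0,"ay": 0,"az": 0},{"dx": 0,"dy": 0.01,"dz": 0.13,"ax": 0,"ay": 0,"az": 0.005},{"dx": -0.005,"dy": 0.04,"dz": 0.13,"ax": 0,"ay": 0,"az": 0.015},{"dx": -0.01,"dy": 0.075,"dz": 0.13,"ax": 0,"ay": 0,"az": 0.03},{"dx": -0.015,"dy": 0.11,"dz": 0.13,"ax": 0,"ay": 0,"az": 0.04},{"dx": -0.02,"dy": 0.145,"dz": 0.13,"ax": 0,"ay": 0,"az": 0.055},{"dx": -0.025,"dy": 0.18,"dz": 0.13,"ax": 0,"ay": 0,"az": 0.065},{"dx": -0.03,"dy": 0.215,"dz": 0.13,"ax": 0,"ay": 0,"az": 0.075},{"dx": -0.035,"dy": 0.245,"dz": 0.13,"ax": 0,"ay": 0,"az": 0.085},{"dx": -0.037,"dy": 0.265,"dz": 0.13,"ax": 0,"ay": 0,"az": 0.09},{"dx": -0.037,"dy": 0.265,"dz": 0.13,"ax": 0,"ay": 0,"az": 0.09},{"dx": -0.037,"dy": 0.265,"dz": 0.13,"ax": 0,"ay": 0,"az": 0.09},{"dx": -0.037,"dy": 0.265,"dz": 0.13,"ax": 0,"ay": 0,"az": 0.09}]}}

```text
time_s: 16.12
tcp_pos: [0.5098, 0.2406, 0.2121]
tcp_rot: [0.999, 0.036, 0.002, 0.001]
wrist_force: [0.3, -0.5, 0.4]
opening: 0.999
```

```bash
python3 - <<'E'
from station import r
from h import *
im=r.snapshot("top");cv2.imwrite("pics/top1.png",im)
for q in tops(im,r.get_calibration("top"))[0]:print(np.round(q,4))
print(r.state()['tcp_pos'],r.state()['tcp_rot'])
cv2.imwrite("pics/sc1.png",r.snapshot("scene"))
E
```

```text
[ 0.5186 -0.2502 19.3353  0.1481  0.0376]
[ 0.5453 -0.0223 -0.9799  0.0373  0.1466]
[0.50980296 0.24065579 0.21214066] [9.99364325e-01 3.55860840e-02 1.92378946e-03 9.35986226e-04]
```

View pics/top1.png

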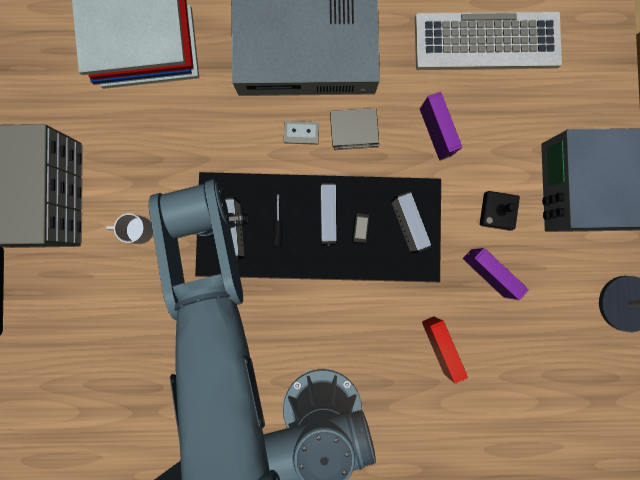

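View pics/sc1.png

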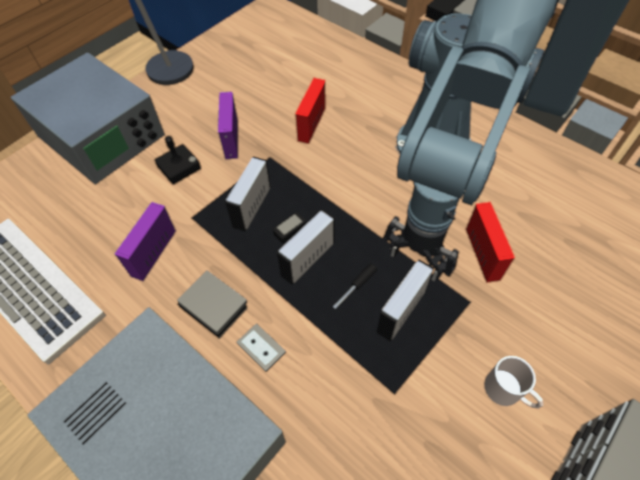

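In the top view both empties are back in place, at (328,213) and (411,222), less than 1 mm from their starts. The gripper is over the left one, so I'll descend and grip.

{"api": "servo_tool", "payload": {"commands": [{"dx": 0,"dy": 0.0015,"dz": -0.02,"ax": 0,"ay": 0,"az": 0},{"dx": 0,"dy": 0.0015,"dz": -0.045,"ax": 0,"ay": 0,"az": 0},{"dx": 0,"dy": 0.0015,"dz": -0.07,"ax": 0,"ay": 0,"az": 0},{"dx": 0,"dy": 0.0015,"dz": -0.095,"ax": 0,"ay": 0,"az": 0},{"dx": 0,"dy": 0.0015,"dz": -0.12,"ax": 0,"ay": 0,"az": 0},{"dx": 0,"dy": 0.0015,"dz": -0.133,"ax": 0,"ay": 0,"az": 0},{"dx": 0,"dy": 0.0015,"dz": -0.133,"ax": 0,"ay": 0,"az": 0},{"dx": 0,"dy": 0.0015,"dz": -0.133,"ax": 0,"ay": 0,"az": 0},{"dx": 0,"dy": 0.0015,"dz": -0.133,"ax": 0,"ay": 0,"az": 0}]}}

```text
time_s: 17.35
tcp_pos: [0.5106, 0.2424, 0.0804]
tcp_rot: [0.999, 0.036, 0.003, 0.001]
wrist_force: [0.4, -0.3, 0.8]
opening: 0.999
```

{"api": "servo_tool", "payload": {"commands": [{"dx": 0,"dy": 0,"dz": 0,"ax": 0,"ay": 0,"az": 0},{"dx": 0,"dy": 0,"dz": 0,"ax": 0,"ay": 0,"az": 0},{"dx": 0,"dy": 0,"dz": 0,"ax": 0,"ay": 0,"az": 0},{"dx": 0,"dy": 0,"dz": 0,"ax": 0,"ay": 0,"az": 0},{"dx": 0,"dy": 0,"dz": 0,"ax": 0,"ay": 0,"az": 0},{"dx": 0,"dy": 0,"dz": 0,"ax": 0,"ay": 0,"az": 0},{"dx": 0,"dy": 0,"dz": 0,"ax": 0,"ay": 0,"az": 0},{"dx": 0,"dy": 0,"dz": 0,"ax": 0,"ay": 0,"az": 0}], "jaw": 0.03}}

```text
time_s: 18.35
tcp_pos: [0.5109, 0.2422, 0.0808]
tcp_rot: [0.999, 0.036, 0.003, 0.001]
wrist_force: [-1.1, -2.7, 5.7]
opening: 0.464
```

{"api": "servo_tool", "payload": {"commands": [{"dx": 0,"dy": 0,"dz": 0.004,"ax": 0,"ay": 0,"az": 0},{"dx": 0,"dy": 0,"dz": 0.01,"ax": 0,"ay": 0,"az": 0},{"dx": 0,"dy": 0,"dz": 0.016,"ax": 0,"ay": 0,"az": 0},{"dx": 0,"dy": 0,"dz": 0.02,"ax": 0,"ay": 0,"az": 0},{"dx": 0,"dy": 0,"dz": 0.02,"ax": 0,"ay": 0,"az": 0},{"dx": 0,"dy": 0,"dz": 0.02,"ax": 0,"ay": 0,"az": 0},{"dx": 0,"dy": 0,"dz": 0.02,"ax": 0,"ay": 0,"az": 0},{"dx": 0,"dy": 0,"dz": 0.02,"ax": 0,"ay": 0,"az": 0}]}}

```text
time_s: 19.35
tcp_pos: [0.5108, 0.2422, 0.1006]
tcp_rot: [0.999, 0.036, 0.003, 0.001]
wrist_force: [0.2, -1.0, -8.8]
opening: 0.459
```

-8.8 N: this is the heavy one. I'll lift it on up and hold.

{"api": "servo_tool", "payload": {"commands": [{"dx": 0,"dy": 0,"dz": 0.008,"ax": 0,"ay": 0,"az": 0},{"dx": 0,"dy": 0,"dz": 0.02,"ax": 0,"ay": 0,"az": 0},{"dx": 0,"dy": 0,"dz": 0.035,"ax": 0,"ay": 0,"az": 0},{"dx": 0,"dy": 0,"dz": 0.05,"ax": 0,"ay": 0,"az": 0},{"dx": 0,"dy": 0,"dz": 0.065,"ax": 0,"ay": 0,"az": 0},{"dx": 0,"dy": 0,"dz": 0.08,"ax": 0,"ay": 0,"az": 0},{"dx": 0,"dy": 0,"dz": 0.095,"ax": 0,"ay": 0,"az": 0},{"dx": 0,"dy": 0,"dz": 0.108,"ax": 0,"ay": 0,"az": 0},{"dx": 0,"dy": 0,"dz": 0.116,"ax": 0,"ay": 0,"az": 0},{"dx": 0,"dy": 0,"dz": 0.12,"ax": 0,"ay": 0,"az": 0},{"dx": 0,"dy": 0,"dz": 0.12,"ax": 0,"ay": 0,"az": 0},{"dx": 0,"dy": 0,"dz": 0.12,"ax": 0,"ay": 0,"az": 0}]}}

```text
time_s: 20.85
tcp_pos: [0.5104, 0.2421, 0.2199]
tcp_rot: [0.999, 0.036, 0.002, 0.001]
wrist_force: [0.4, 0.3, -7.7]
opening: 0.463
```

{"api": "servo_tool", "payload": {"commands": [{"dx": 0,"dy": 0,"dz": 0,"ax": 0,"ay": 0,"az": 0},{"dx": 0,"dy": 0,"dz": 0,"ax": 0,"ay": 0,"az": 0},{"dx": 0,"dy": 0,"dz": 0,"ax": 0,"ay": 0,"az": 0},{"dx": 0,"dy": 0,"dz": 0,"ax": 0,"ay": 0,"az": 0},{"dx": 0,"dy": 0,"dz": 0,"ax": 0,"ay": 0,"az": 0},{"dx": 0,"dy": 0,"dz": 0,"ax": 0,"ay": 0,"az": 0},{"dx": 0,"dy": 0,"dz": 0,"ax": 0,"ay": 0,"az": 0},{"dx": 0,"dy": 0,"dz": 0,"ax": 0,"ay": 0,"az": 0},{"dx": 0,"dy": 0,"dz": 0,"ax": 0,"ay": 0,"az": 0},{"dx": 0,"dy": 0,"dz": 0,"ax": 0,"ay": 0,"az": 0},{"dx": 0,"dy": 0,"dz": 0,"ax": 0,"ay": 0,"az": 0},{"dx": 0,"dy": 0,"dz": 0,"ax": 0,"ay": 0,"az": 0},{"dx": 0,"dy": 0,"dz": 0,"ax": 0,"ay": 0,"az": 0},{"dx": 0,"dy": 0,"dz": 0,"ax": 0,"ay": 0,"az": 0},{"dx": 0,"dy": 0,"dz": 0,"ax": 0,"ay": 0,"az": 0},{"dx": 0,"dy": 0,"dz": 0,"ax": 0,"ay": 0,"az": 0},{"dx": 0,"dy": 0,"dz": 0,"ax": 0,"ay": 0,"az": 0},{"dx": 0,"dy": 0,"dz": 0,"ax": 0,"ay": 0,"az": 0},{"dx": 0,"dy": 0,"dz": 0,"ax": 0,"ay": 0,"az": 0},{"dx": 0,"dy": 0,"dz": 0,"ax": 0,"ay": 0,"az": 0}]}}

```text
time_s: 23.35
tcp_pos: [0.5104, 0.2421, 0.22]
tcp_rot: [0.999, 0.036, 0.002, 0.001]
wrist_force: [-0.7, -0.3, -7.4]
opening: 0.46
```

```bash
python3 - <<'E'
from station import r
from h import *
s=r.state();print({k:np.round(s[k],3) for k in('tcp_pos','tcp_rot','wrist_force','ft_torque','opening')})
im=r.snapshot("top")
for q in tops(im,r.get_calibration("top"))[0]:print(np.round(q,4))
cv2.imwrite("pics/sc2.png",r.snapshot("scene"))
E
```

```text
{'tcp_pos': array([0.51 , 0.242, 0.22 ]), 'tcp_rot': array([0.999, 0.036, 0.002, 0.001]), 'wrist_force': array([-0.652, -0.342, -7.423]), 'ft_torque': array([ 0.017, -0.002, -0.001]), 'opening': np.float64(0.46)}
[ 0.5186 -0.2501 19.3353  0.1481  0.0377]
[ 0.5453 -0.0223 -0.9799  0.0373  0.1466]
```

View pics/sc2.png

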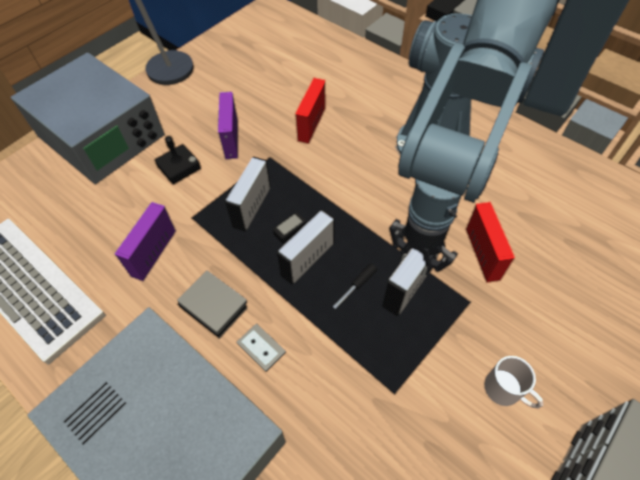

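The enclosure is lifted at about (405,280). I'll check that it is level against the projected box edges before handing in.

```bash
python3 - <<'E'
from station import r
from h import *
c=r.get_calibration("scene");im=cv2.imread("pics/sc2.png")
a=np.radians(4.1);d=np.array([np.cos(a),np.sin(a)]);n=np.array([-d[1],d[0]])
for z in (.142,.257):
    B=[proj(c,[*(np.array([.5095,.2421])+s*.082*d+t*.02*n),z]) for s,t in((1,1),(1,-1),(-1,-1),(-1,1))]
    cv2.polylines(im,[np.int32(np.round(np.array(B)*8))],True,(0,0,255),1,cv2.LINE_AA,3)
cv2.imwrite("pics/sc3.png",cv2.resize(im[200:340,340:500],None,fx=4,fy=4))
E
```

```text
(no output)
```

View pics/sc3.png

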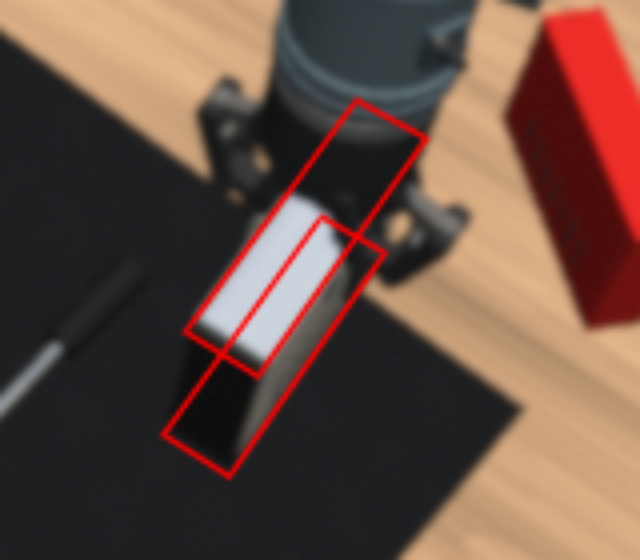

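The picture matches the box predicted for a level enclosure, both at the top edges and at the lower corners (165,435) and (230,475). It is level, so I'm handing in.

```bash
python3 - <<'E'
from station import r
r.close_job()
s=r.state();print(s['time_s'],s['tcp_pos'],s['wrist_force'],s['opening'])
E
```

```text
the job is handed in; nothing more can be done
the job is handed in; nothing more can be done
```

The heavy enclosure is the left one (y ≈ +0.24). I handed the job in with it still in the gripper, about 14 cm above the mat.

- **Weighing:** I lifted each enclosure about 2 cm. The right and middle ones read about 2 N, so they are empty, and I set both back. The left one read 7.4 to 8.8 N.
- **Empties:** In the last top view both stand less than 1 mm from their starts.
- **Held enclosure:** It was held still for over 2 s at around 23 s on the clock. The camera picture matches a level box drawn at that height, with no visible slip in the grip.
- **Bystanders:** None looked moved in the last scene view. I checked this by eye and did not measure it.

No checks failed or disagreed. My read of the state after hand-in was refused, so the last readings are from just before it.

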